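# Make up the front and rear parts kits at a motorcycle lamp bench

### The arm

A 6-joint arm with a two-finger parallel gripper is mounted at the origin on the work surface. World frame = base frame: x ahead of the robot, y to its left, z up, the work surface at z = 0. Lengths are in m, angles in rad, forces in N, time in s.
With the tool pointing down it reaches from about 0.25 to 0.775 m from the base axis. Payload 4 kg.
Tool frame: the origin (TCP) lies at the very end of the fingers, on their centre line; the grasp point (between the pads) lies 19 mm behind it (grip_point_offset is the distance from the TCP to the grasp point, in m); z points along the fingers, y is the line along which they close (so a half turn about z gives the same grasp; the last joint's range is limited). The gripper opens to 85 mm and grips with 20 to 120 N. Pads are 22 mm wide; open, the fingers measure 114 mm over their backs; the gripper's body (76 mm by 85 mm) begins 54 mm behind the grasp point. The pads swing forward as they close: fully open they stand 13 mm farther back than shut.
Start: joints at [-1.245, 0.087, 1.371, -0, 1.684, -0.103], TCP at [0.229, -0.5, 0.231] pointing down, gripper open.
Joint ranges: [-3.1, 3.1], [-0.76, 2.03], [0.27, 2.55], [-1.08, 4.22], [0.17, 2.65], [-2.57, 2.57]. Speed limits (rad/s): [2.79, 2.79, 3.14, 3.14, 3.14, 3.14].

### API

Orientations are given as a unit quaternion [w, x, y, z].
In Python, from station import * gives the robot as it stands.
- The arm moves only by the shell command python3 -m jog 'ROWS' [FORCE]. ROWS is JSON, a list of rows, each an object with "delta_rot": the turn, a rotation vector about the tool's x, y, z in degrees, a list of three; "linear": the shift along the tool's x, y, z in m, a list of three; "fingers": the opening in per cent of the stroke, from 0 (shut) to 100 (fully open). In form: [{"delta_rot": [ax, ay, az], "linear": [tx, ty, tz], "fingers": fingers}, ...]. A call has 1 to 12 rows; each row is the pose to reach, as a shift and turn from the pose commanded when the call began, along the tool's axes at that moment; what a row does not reach only later rows make up. A row lasts 1/8 s, in which the tool goes at most 62.5 mm and 10.7 degrees, less where a joint would pass 70% of its speed; a pose out of reach is approached as far as the arm can. A call with a gripper value outside its range is refused whole. The fingers move at their own pace and stop on an object; FORCE is the grip in N (left out, the last holds). Time passes only in rows, so rows that repeat a pose let the fingers close. It gives the time, the measured TCP pose, the force, the opening and the grip force at its end, in the units of the state.
- sense(): the state, without advancing time (a new reading comes with each control period).
- get_image(name): name is "side" or "top" or "wrist"; returns a dict with "image" (480x640x3 uint8, blue, green, red), "vertical_fov" (degrees; the focal length in pixels is half the picture's height over the tangent of half this angle, whatever the lens; pixels are square), "cx", "cy" (the principal point, pixels), "position" and "rotation" of the camera in the world; the wrist camera has in their place "tool_from_camera" (4x4, takes a point from camera to tool coordinates, whose origin is the TCP and whose axes are the flange's). Camera axes: x right, y down, z forward; pixel columns grow to the right and rows downward; lengths in m; the calibration is good to about 2 mm. A picture is of the moment at which its call begins: read the wrist's pose just before it. There is no depth.
- sign_off(): hands the job in; it is judged then, once.
The state is a dict: "clock": time; "joint_pos": joint angles; "qvel": joint speeds; "joint_torque": joint torques, N m; "ee_pos": TCP position; "tool_rot": TCP orientation; "force": force on the tool from outside, world axes, zero at the start; "ft_torque": the same for the moment, N m; "grip_width": finger opening in m; "finger_force": force on a finger pad.
Only numpy, scipy, OpenCV 4.12 (cv2) and the standard library are available. Lean on these libraries where they do the work, as an engineer would, in place of code of your own. Each camera call takes 0.05 s, during which the arm holds its last target. There are 200 camera calls.

### The job

Make up two motorcycle parts kits from the stock on the bench: the rectangular red tail lamp and the black finned driver box go in the green two-bay tray, and the round orange indicator, the silver handlebar clamp and the black-capped fluid reservoir go in the blue three-bay tray. Each part ends upright and flat on the tray floor in a bay of its own, any bay of its tray. Leave the round red lamp, the screwdriver and the steel cup where they are.

Things in the scene. Friction and masses are not known exactly. Their poses are not given: they have to be found in the camera images.
- tail_lamp_mid (a point): Tail lamp: rectangular, red lens with three white stripes on top over a black base; 80 mm (its x) by 50 mm (its y) by 44 mm high, flat upright sides, standing on the bench. Point: the part's centre, 22 mm above its underside and 22 mm below its top; z up.
- driver_box_mid (a point): Lamp driver: black box with dark cooling fins on top, running along its x; 60 mm (x) by 44 mm (y) by 44 mm high. Point: the part's centre, 22 mm above its underside and 22 mm below its top; z up.
- indicator_mid (a point): Indicator: round orange (amber) lens on a black base; 50 mm diameter, 44 mm high, upright side. Point: the part's centre, 22 mm above its underside and 22 mm below its top; z up.
- bar_clamp_mid (a point): Handlebar clamp: silver aluminium; a foot 56 mm (x) by 44 mm (y) by 24 mm high with four dark bolt heads, carrying a lying round barrel 40 mm in diameter whose axis runs along y (44 mm long, flat ends with a black bore, axis 24 mm up); 44 mm high in all. Grip it across y, on the flat ends. Point: the part's centre, 22 mm above its underside and 22 mm below its top; z up.
- reservoir_mid (a point): Fluid reservoir, sealed and empty: white pot 44 mm in diameter and 20 mm high under a black screw cap 50 mm in diameter and 24 mm high with a small white disc on top; 44 mm high in all. Point: the part's centre, 22 mm above its underside and 22 mm below its top; z up.
- rear_tray: Green-floored tray of the rear kit, two equal bays. Fixed to the bench, open on top. Outer size 220 mm along its x by 82 mm along its y, white walls and divider(s) 4 mm thick and 12 mm high above the bench, floor 4 mm thick. Each bay is 104 mm (x) by 74 mm (y) inside; the bay centres lie at x = -54 and +54 mm, y = 0. Origin: centre of its underside, on the bench; x along the row of bays. Its x axis points roughly away from the robot.
- front_tray: Blue-floored tray of the front kit, three equal bays. Fixed to the bench, open on top. Outer size 232 mm along its x by 82 mm along its y, white walls and divider(s) 4 mm thick and 12 mm high above the bench, floor 4 mm thick. Each bay is 72 mm (x) by 74 mm (y) inside; the bay centres lie at x = -76, 0 and +76 mm, y = 0. Origin: centre of its underside, on the bench; x along the row of bays. Its x axis points roughly away from the robot.
- marker_lamp_mid (a point): Round red marker lamp, of the indicator's shape (50 mm diameter, 44 mm high, black base, red lens), standing among the stock; belongs to neither kit and stays. Point: the part's centre, 22 mm above its underside and 22 mm below its top; z up.
- screwdriver: Screwdriver with yellow handle, about 180 mm long, lying on the bench beyond the stock, along its x; bystander. Origin: on the bench under its middle.
- bolt_cup: Steel cup, 64 mm rim diameter, 60 mm high, standing beyond the stock; bystander. Origin: centre of its underside.
There are look-alikes about, which are no part of the job. Leave any turquoise or yellow look-alike of the part that bears driver_box_mid alone.

How it is judged:
By the outcome, as a careful person would: the job done as asked, in the order asked, and still so for the second after the job is handed in, with the robot touching nothing.
It also fails if it takes over 136 s, if anything falls off the work surface, if the arm or the gripper's body presses on something with over 40 N, if the wrist force passes 120 N, or if a joint passes its speed limit or range.

## Working session

There is one attempt and no reset: what is moved stays moved. The work goes in short steps, Python scripts to look and compute and a shell command to move; the robot and the scene stay as the last step left them, time stands still between calls to the robot, and variables do not carry over. Pictures are saved under pics/ and viewed, at most 14 in all, crops included, and the job is handed in when it is done.

```bash
mkdir -p pics; ls; python3 - <<'E'
from station import *
import cv2
s=sense();print(s['clock'],s['ee_pos'],s['tool_rot'],s['grip_width'])
for n in ("top","side"):
    d=get_image(n);cv2.imwrite(f"pics/{n}0.png",d['image']);print(n,d['vertical_fov'],d['cx'],d['cy'],d['position'],d['rotation'])
E
```

```text
pics
0.0 [ 0.22852513 -0.49972781  0.23011404] [-1.12065300e-03  9.77107848e-01  2.12741596e-01 -1.05993333e-04] 0.0854098763190329
top 54.72686255715614 321.35451455451675 244.8851788447732 [0.42476866 0.01826117 0.85253583] [-0.02506123  0.71306552 -0.69950908  0.03995692]
side 57.80603767010825 318.21662943713307 235.50163774701898 [0.20883505 0.57103162 0.43442094] [ 0.12088108 -0.21689623  0.84321342 -0.47679652]
```

View pics/top0.png

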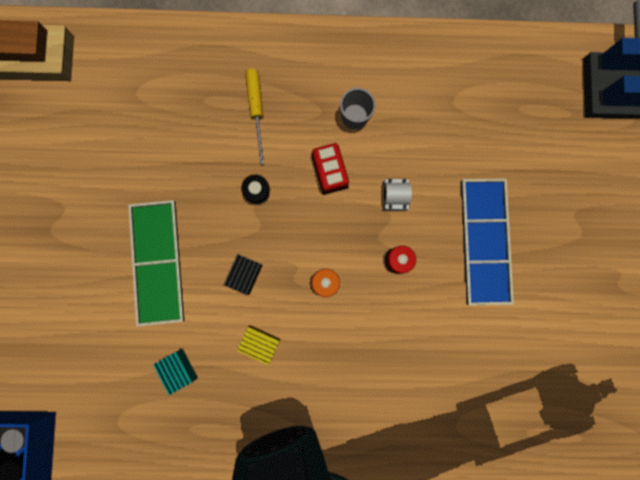

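View pics/side0.png

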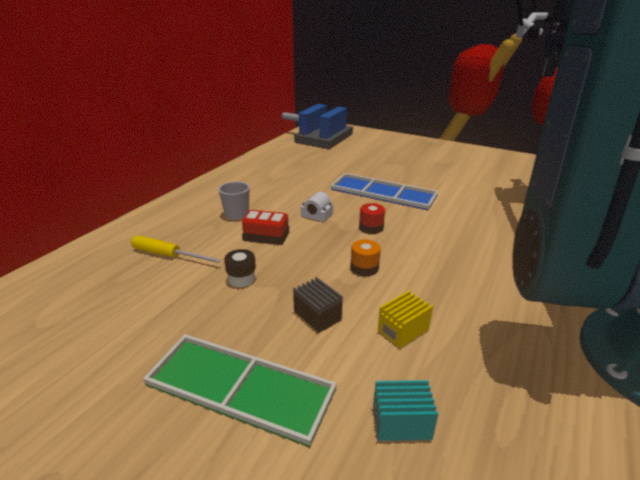

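Top view: green tray (157,263), blue tray (488,242), lamp (330,168), black driver (243,275), indicator (326,283), clamp (397,194), reservoir (256,189). The look-alikes are yellow at (258,344) and teal at (176,371), and the red round lamp is at (401,259). The side view agrees.

```bash
cat > h.py <<'E'
from station import *
import cv2, numpy as np
from scipy.spatial.transform import Rotation as R
def rot(q): return R.from_quat(np.roll(q,-1)).as_matrix()
def cam(d, pose=None):
    f=240/np.tan(np.radians(d['vertical_fov'])/2)
    if 'position' in d: return f,d['cx'],d['cy'],np.array(d['position']),rot(d['rotation'])
    T=np.eye(4);T[:3,:3]=rot(pose['tool_rot']);T[:3,3]=pose['ee_pos'];M=T@np.array(d['tool_from_camera'])
    return f,d['cx'],d['cy'],M[:3,3],M[:3,:3]
def onplane(c,uv,z):
    f,cx,cy,p,Rm=c; uv=np.atleast_2d(uv).astype(float)
    r=np.c_[(uv[:,0]-cx)/f,(uv[:,1]-cy)/f,np.ones(len(uv))]@Rm.T
    return p+r*((z-p[2])/r[:,2])[:,None]
def mask(img,kind):
    h,s,v=cv2.split(cv2.cvtColor(img,cv2.COLOR_BGR2HSV))
    m={'red':((h<6)|(h>174))&(s>150)&(v>60),'orange':(h>=6)&(h<18)&(s>210)&(v>140),
       'green':(h>50)&(h<75)&(s>120),'blue':(h>100)&(h<125)&(s>120)&(v>60),
       'dark':(v<62),'grey':(s<60)&(v>60)}[kind]
    return m.astype(np.uint8)*255
def blob(c,img,kind,box,z):
    """rect of coloured blob within box -> world centre, sizes, yaw (deg) of long side"""
    u0,v0,u1,v1=box; m=np.zeros(img.shape[:2],np.uint8); m[v0:v1,u0:u1]=mask(img,kind)[v0:v1,u0:u1]
    cs=cv2.findContours(m,cv2.RETR_EXTERNAL,cv2.CHAIN_APPROX_NONE)[0]
    pts=np.vstack([k for k in cs if cv2.contourArea(k)>(5 if kind=='dark' else 25)]).reshape(-1,2)
    w=onplane(c,pts,z)[:,:2]*1000
    (x,y),(a,b),t=cv2.minAreaRect(w.astype(np.float32))
    if a<b: a,b,t=b,a,t+90
    return np.round([x,y,a,b,(t+90)%180-90],1)
def yaw(s):  # tool-y direction in world, deg
    v=rot(s['tool_rot'])[:,1]; return np.degrees(np.arctan2(v[1],v[0]))
def move(x,y,z,closedir=None):
    """print tool-frame linear shift (m) and z turn (deg) to get TCP to x,y,z (m) with tool y along closedir (deg)"""
    s=sense();Rm=rot(s['tool_rot']);print('lin',np.round(Rm.T@(np.array([x,y,z])-s['ee_pos']),4),'tcp',np.round(s['ee_pos'],4),'yaw',round(yaw(s),1))
    down=np.array([0,0,-1.]); 
    if closedir is not None:
        best=[]
        for k in (0,180):
            a=np.radians(closedir+k);ty=np.array([np.cos(a),np.sin(a),0]);tx=np.cross(ty,down)
            best.append(R.from_matrix(Rm.T@np.c_[tx,ty,down]).as_rotvec(degrees=True).round(1))
        print('turn',best,'j6',round(s['joint_pos'][5],2))
E
python3 - <<'E'
from h import *
img=cv2.imread('pics/top0.png')
d={'vertical_fov':54.72686255715614,'cx':321.35451455451675,'cy':244.8851788447732,'position':[0.42476866,0.01826117,0.85253583],'rotation':[-0.02506123,0.71306552,-0.69950908,0.03995692]}
c=cam(d)
for n,k,b,z in [('green','green',(110,180,200,345),.004),('blue','blue',(450,160,530,320),.004),('tail','red',(300,130,360,205),.032),
 ('driver','dark',(215,245,272,305),.022),('ind','orange',(305,260,348,305),.032),('clamp','grey',(375,170,420,222),.022),('res','dark',(235,168,278,210),.032),('marker','red',(380,235,425,280),.032)]:
    print(n,blob(c,img,k,b,z))
vis=np.hstack([mask(img,k)[120:320,200:440] for k in('dark','grey','orange')]);cv2.imwrite('pics/masks.png',vis)
E
```

```text
green [465.6 302.5 209.3  70.2   6.9]
blue [ 517.  -306.1  221.8   70.1    2.1]
tail [642.8 -11.2  79.6  49.1  17.3]
driver [445.7 140.3  57.8  47.1 -22.3]
ind [434.2  -6.   45.9  44.  -89. ]
clamp [ 597.6 -135.6   55.5   49.9    1.3]
res [598.8 122.4  51.   46.5   1.6]
marker [ 478.4 -141.4   48.3   46.3  -88.9]
```

View pics/masks.png

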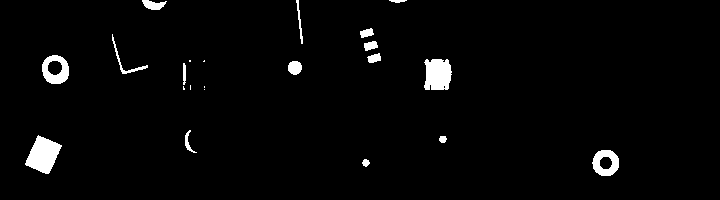

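Masks are clean: each part's blob is isolated and its size matches the spec.

```bash
python3 -c "
from h import *
move(.643,-.011,.16,107.3);print(sense()['joint_pos'])"
```

```text
lin [ 0.5802 -0.272   0.0709] tcp [ 0.2285 -0.4998  0.2302] yaw -65.4
turn [array([   0. ,   -0.2, -172.7]), array([-0.1, -0. ,  7.3])] j6 -0.1
[-1.24508077e+00  8.78960050e-02  1.37215146e+00 -3.96440648e-05
  1.68363952e+00 -1.03070552e-01]
```

```bash
python3 -m jog '[{"delta_rot":[0,0,7.3],"linear":[0.58,-0.272,0.071],"fingers":100},{"delta_rot":[0,0,7.3],"linear":[0.58,-0.272,0.071],"fingers":100},{"delta_rot":[0,0,7.3],"linear":[0.58,-0.272,0.071],"fingers":100},{"delta_rot":[0,0,7.3],"linear":[0.58,-0.272,0.071],"fingers":100},{"delta_rot":[0,0,7.3],"linear":[0.58,-0.272,0.071],"fingers":100},{"delta_rot":[0,0,7.3],"linear":[0.58,-0.272,0.071],"fingers":100},{"delta_rot":[0,0,7.3],"linear":[0.58,-0.272,0.071],"fingers":100},{"delta_rot":[0,0,7.3],"linear":[0.58,-0.272,0.071],"fingers":100},{"delta_rot":[0,0,7.3],"linear":[0.58,-0.272,0.071],"fingers":100},{"delta_rot":[0,0,7.3],"linear":[0.58,-0.272,0.071],"fingers":100},{"delta_rot":[0,0,7.3],"linear":[0.58,-0.272,0.071],"fingers":100},{"delta_rot":[0,0,7.3],"linear":[0.58,-0.272,0.071],"fingers":100}]' 40
python3 - <<'E'
from h import *
move(.643,-.011,.012,107.3)
s=sense();d=get_image('wrist');cv2.imwrite('pics/w1.png',d['image']);c=cam(d,s)
print(d['tool_from_camera'])
print(blob(c,d['image'],'red',(0,0,640,480),.044))
E
```

```text
clock: 1.6
ee_pos: [0.6429, -0.011, 0.159]
tool_rot: [0.0, 0.989, 0.151, -0.001]
force: [1.0, -0.9, 0.7]
grip_width: 0.0848
finger_force: 0.0
lin [4.00e-04 1.00e-04 1.47e-01] tcp [ 0.6429 -0.011   0.159 ] yaw -72.6
turn [array([  -0.2,   -0. , -179.9]), array([-0. ,  0.1,  0.1])] j6 1.16
[[ 4.88521942e-04 -9.58294903e-01 -2.85780754e-01  7.04243242e-02]
 [ 9.99999716e-01  6.31986301e-04 -4.09780736e-04 -6.67825871e-04]
 [ 5.73300312e-04 -2.85780473e-01  9.58294940e-01 -1.43324583e-01]
 [ 0.00000000e+00  0.00000000e+00  0.00000000e+00  1.00000000e+00]]
[576.8 -55.9 243.6  65.8  34.8]
```

View pics/w1.png

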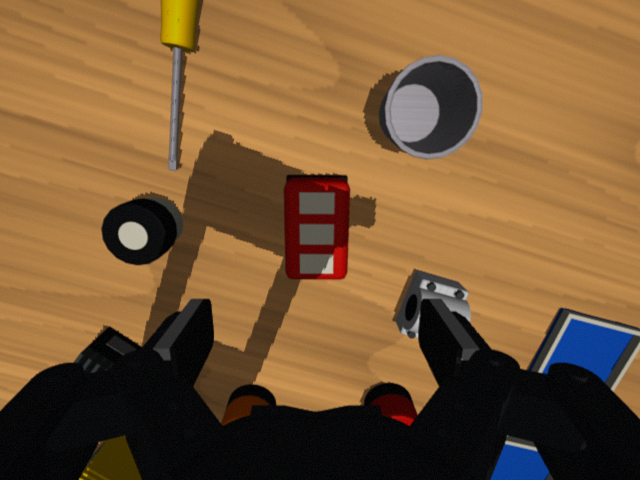

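Lamp is at (317,227), square to and centred between the fingers. Cup (432,107) and reservoir (140,231) are clear of it. Descend and grip.

```bash
python3 -m jog '[{"delta_rot":[0,0,0],"linear":[0,0,0.06],"fingers":100},{"delta_rot":[0,0,0],"linear":[0,0,0.11],"fingers":100},{"delta_rot":[0,0,0],"linear":[0,0,0.147],"fingers":100},{"delta_rot":[0,0,0],"linear":[0,0,0.147],"fingers":100},{"delta_rot":[0,0,0],"linear":[0,0,0.147],"fingers":40},{"delta_rot":[0,0,0],"linear":[0,0,0.147],"fingers":40},{"delta_rot":[0,0,0],"linear":[0,0,0.147],"fingers":40},{"delta_rot":[0,0,0],"linear":[0,0,0.147],"fingers":40},{"delta_rot":[0,0,0],"linear":[0,0,0.147],"fingers":40},{"delta_rot":[0,0,0],"linear":[0,0,0.147],"fingers":40}]' 40
python3 -c "
from h import *
a=np.radians(6.9);print(.4656+.054*np.cos(a),.3025+.054*np.sin(a),.4656-.054*np.cos(a),.3025-.054*np.sin(a))
move(.5192,.309,.11,96.9)"
```

```text
clock: 2.9
ee_pos: [0.6452, -0.0122, 0.0169]
tool_rot: [0.001, 0.989, 0.15, 0.003]
force: [-0.3, -0.9, 7.4]
grip_width: 0.0495
finger_force: 44.1
0.5192088964641901 0.3089873892970709 0.41199110353581 0.29601261070292906
lin [-0.0245 -0.3439 -0.0943] tcp [ 0.6452 -0.0122  0.0169] yaw -72.7
turn [array([   0.5,    0.2, -169.6]), array([ 0.1, -0.3, 10.4])] j6 1.16
```

```bash
python3 -m jog '[{"delta_rot":[0,0,0],"linear":[0,0,-0.05],"fingers":40},{"delta_rot":[0,0,0],"linear":[0,0,-0.1],"fingers":40},{"delta_rot":[0,0,0],"linear":[0,0,-0.1],"fingers":40},{"delta_rot":[0,0,0],"linear":[0,0,-0.1],"fingers":40}]'
python3 -c "
from h import *
move(.5192,.309,.11,96.9);s=sense();print(s['force'])
s=sense();d=get_image('wrist');cv2.imwrite('pics/w2.png',d['image'])"
```

```text
clock: 3.4
ee_pos: [0.6429, -0.0116, 0.1134]
tool_rot: [0.0, 0.989, 0.15, 0.0]
force: [-0.2, 1.0, -1.1]
grip_width: 0.049
finger_force: 43.3
lin [-0.0229 -0.3429  0.0033] tcp [ 0.6429 -0.0116  0.1134] yaw -72.7
turn [array([   0. ,    0. , -169.6]), array([ 0. , -0. , 10.4])] j6 1.16
[-0.20238306  1.0416971  -1.09184366]
```

View pics/w2.png

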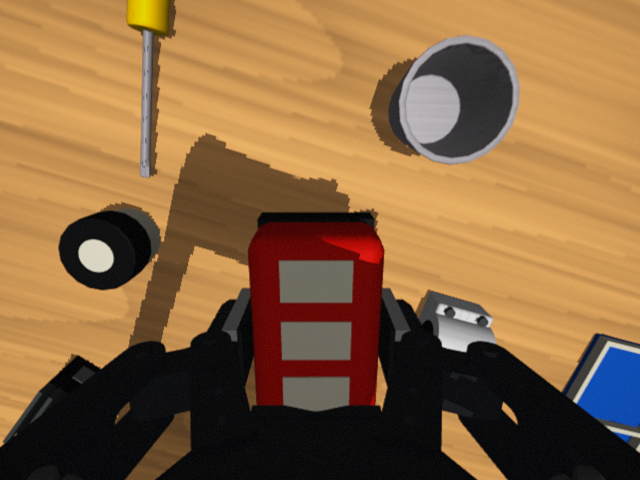

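Lamp is held square and centred on the pads. Carry it to the far green bay.

```bash
python3 -m jog '[{"delta_rot":[0,0,10.4],"linear":[-0.023,-0.343,0.0],"fingers":40},{"delta_rot":[0,0,10.4],"linear":[-0.023,-0.343,0.0],"fingers":40},{"delta_rot":[0,0,10.4],"linear":[-0.023,-0.343,0.0],"fingers":40},{"delta_rot":[0,0,10.4],"linear":[-0.023,-0.343,0.0],"fingers":40},{"delta_rot":[0,0,10.4],"linear":[-0.023,-0.343,0.0],"fingers":40},{"delta_rot":[0,0,10.4],"linear":[-0.023,-0.343,0.0],"fingers":40},{"delta_rot":[0,0,10.4],"linear":[-0.023,-0.343,0.0],"fingers":40},{"delta_rot":[0,0,10.4],"linear":[-0.023,-0.343,0.0],"fingers":40},{"delta_rot":[0,0,10.4],"linear":[-0.023,-0.343,0.0],"fingers":40}]'
python3 -c "
from h import *
move(.5192,.309,.022,96.9)
d=get_image('top');cv2.imwrite('pics/t2.png',d['image'][150:360,60:360])"
```

```text
clock: 4.58
ee_pos: [0.5196, 0.3076, 0.1125]
tool_rot: [0.0, 0.998, 0.059, -0.001]
force: [-0.4, -0.3, -0.7]
grip_width: 0.0492
finger_force: 43.3
lin [-0.0001 -0.0016  0.0905] tcp [0.5196 0.3076 0.1125] yaw -83.2
turn [array([ 1.000e-01, -1.000e-01,  1.799e+02]), array([ 0.1,  0.1, -0.1])] j6 1.89
```

View pics/t2.png

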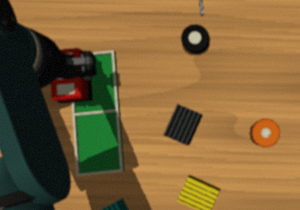

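The lamp (crop 70,75) is above the far green bay, with the view foreshortened by its height. Lower it.

```bash
python3 -m jog '[{"delta_rot":[0,0,0],"linear":[0,-0.001,0.05],"fingers":40},{"delta_rot":[0,0,0],"linear":[0,-0.001,0.08],"fingers":40},{"delta_rot":[0,0,0],"linear":[0,-0.001,0.087],"fingers":40},{"delta_rot":[0,0,0],"linear":[0,-0.001,0.09],"fingers":40},{"delta_rot":[0,0,0],"linear":[0,-0.001,0.092],"fingers":40},{"delta_rot":[0,0,0],"linear":[0,-0.001,0.092],"fingers":40},{"delta_rot":[0,0,0],"linear":[0,-0.001,0.092],"fingers":40}]'
```

```text
clock: 5.5
ee_pos: [0.5197, 0.3103, 0.0223]
tool_rot: [-0.0, 0.998, 0.06, 0.001]
force: [0.4, 0.3, -0.9]
grip_width: 0.0491
finger_force: 43.3
```

```bash
python3 -m jog '[{"delta_rot":[0,0,0],"linear":[0,0,0.002],"fingers":40},{"delta_rot":[0,0,0],"linear":[0,0,0.002],"fingers":40},{"delta_rot":[0,0,0],"linear":[0,0,0.002],"fingers":40}]'; python3 -m jog '[{"delta_rot":[0,0,0],"linear":[0,0,0.002],"fingers":40},{"delta_rot":[0,0,0],"linear":[0,0,0.003],"fingers":40},{"delta_rot":[0,0,0],"linear":[0,0,0.003],"fingers":40}]'
```

```text
clock: 5.88
ee_pos: [0.5197, 0.3104, 0.0209]
tool_rot: [-0.0, 0.998, 0.06, 0.001]
force: [-2.3, -0.4, 5.1]
grip_width: 0.0494
finger_force: 44.0
clock: 6.25
ee_pos: [0.5202, 0.3106, 0.0208]
tool_rot: [-0.0, 0.998, 0.06, 0.002]
force: [-6.4, -2.3, 16.4]
grip_width: 0.0492
finger_force: 45.4
```

```bash
python3 -m jog '[{"delta_rot":[0,0,0],"linear":[0,0,-0.003],"fingers":40},{"delta_rot":[0,0,0],"linear":[0,0,-0.003],"fingers":100},{"delta_rot":[0,0,0],"linear":[0,0,-0.003],"fingers":100},{"delta_rot":[0,0,0],"linear":[0,0,-0.003],"fingers":100},{"delta_rot":[0,0,0],"linear":[0,0,-0.003],"fingers":100},{"delta_rot":[0,0,0],"linear":[0,0,-0.06],"fingers":100},{"delta_rot":[0,0,0],"linear":[0,0,-0.12],"fingers":100},{"delta_rot":[0,0,0],"linear":[0,0,-0.12],"fingers":100},{"delta_rot":[0,0,0],"linear":[0,0,-0.12],"fingers":100}]'
python3 -c "
from h import *
move(.4457,.1403,.14,67.7)"
```

```text
clock: 7.38
ee_pos: [0.519, 0.3099, 0.1361]
tool_rot: [0.0, 0.998, 0.06, -0.0]
force: [0.2, 1.6, -0.5]
grip_width: 0.0858
finger_force: 0.0
lin [-0.0931  0.1596 -0.0039] tcp [0.519  0.3099 0.1361] yaw -83.1
turn [array([  -0. ,    0. , -150.8]), array([ 0. ,  0. , 29.2])] j6 1.9
```

```bash
python3 -m jog '[{"delta_rot":[0,0,29.2],"linear":[-0.093,0.16,-0.004],"fingers":100},{"delta_rot":[0,0,29.2],"linear":[-0.093,0.16,-0.004],"fingers":100},{"delta_rot":[0,0,29.2],"linear":[-0.093,0.16,-0.004],"fingers":100},{"delta_rot":[0,0,29.2],"linear":[-0.093,0.16,-0.004],"fingers":100},{"delta_rot":[0,0,29.2],"linear":[-0.093,0.16,-0.004],"fingers":100},{"delta_rot":[0,0,29.2],"linear":[-0.093,0.16,-0.004],"fingers":100},{"delta_rot":[0,0,29.2],"linear":[-0.093,0.16,-0.004],"fingers":100}]'
python3 - <<'E'
from h import *
move(.4457,.1403,.012,67.7)
s=sense();d=get_image('wrist');cv2.imwrite('pics/w3.png',d['image'])
E
```

```text
clock: 8.25
ee_pos: [0.4462, 0.1409, 0.1399]
tool_rot: [0.0, 0.981, -0.193, -0.0]
force: [-0.2, 0.6, -0.8]
grip_width: 0.0853
finger_force: 0.0
lin [-0.0002  0.0007  0.1279] tcp [0.4462 0.1409 0.1399] yaw -112.2
turn [array([-1.000e-01,  0.000e+00, -1.799e+02]), array([0. , 0. , 0.1])] j6 2.14
```

View pics/w3.png

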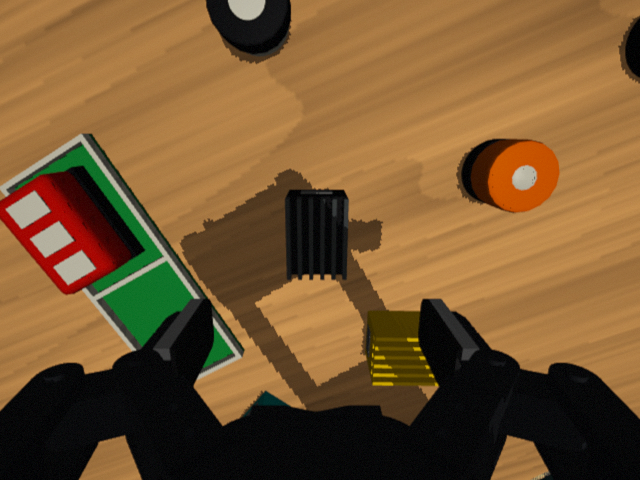

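Lamp sits flat in the far green bay. Driver is at (317,235), centred and square, with yellow (405,345) about 60 mm off the finger line. Grip it.

```bash
python3 -m jog '[{"delta_rot":[0,0,0],"linear":[0,0,0.06],"fingers":100},{"delta_rot":[0,0,0],"linear":[0,0,0.1],"fingers":100},{"delta_rot":[0,0,0],"linear":[0,0,0.124],"fingers":100},{"delta_rot":[0,0,0],"linear":[0,0,0.124],"fingers":100},{"delta_rot":[0,0,0],"linear":[0,0,0.124],"fingers":35},{"delta_rot":[0,0,0],"linear":[0,0,0.124],"fingers":35},{"delta_rot":[0,0,0],"linear":[0,0,0.124],"fingers":35},{"delta_rot":[0,0,0],"linear":[0,0,0.124],"fingers":35},{"delta_rot":[0,0,0],"linear":[0,0,0.124],"fingers":35},{"delta_rot":[0,0,0],"linear":[0,0,0.124],"fingers":35},{"delta_rot":[0,0,0],"linear":[0,0,0.124],"fingers":35}]'
python3 -m jog '[{"delta_rot":[0,0,0],"linear":[0,0,-0.05],"fingers":35},{"delta_rot":[0,0,0],"linear":[0,0,-0.1],"fingers":35},{"delta_rot":[0,0,0],"linear":[0,0,-0.1],"fingers":35},{"delta_rot":[0,0,0],"linear":[0,0,-0.1],"fingers":35}]'
python3 -c "
from h import *
move(.412,.296,.115,96.9)"
```

```text
clock: 9.68
ee_pos: [0.4474, 0.1403, 0.0181]
tool_rot: [-0.001, 0.981, -0.194, 0.002]
force: [-0.3, 1.1, 6.3]
grip_width: 0.0432
finger_force: 43.6
clock: 10.18
ee_pos: [0.4451, 0.1398, 0.1153]
tool_rot: [0.0, 0.981, -0.194, -0.001]
force: [-0.6, -0.9, -2.5]
grip_width: 0.0437
finger_force: 42.8
lin [-0.09   -0.1318  0.0003] tcp [0.4451 0.1398 0.1153] yaw -112.3
turn [array([ 1.000e-01, -0.000e+00,  1.508e+02]), array([  0. ,   0.1, -29.2])] j6 2.14
```

```bash
python3 -m jog '[{"delta_rot":[0,0,-29.2],"linear":[-0.09,-0.132,0],"fingers":35},{"delta_rot":[0,0,-29.2],"linear":[-0.09,-0.132,0],"fingers":35},{"delta_rot":[0,0,-29.2],"linear":[-0.09,-0.132,0],"fingers":35},{"delta_rot":[0,0,-29.2],"linear":[-0.09,-0.132,0],"fingers":35},{"delta_rot":[0,0,-29.2],"linear":[-0.09,-0.132,0],"fingers":35},{"delta_rot":[0,0,-29.2],"linear":[-0.09,-0.132,0],"fingers":35},{"delta_rot":[0,0,-29.2],"linear":[-0.09,-0.132,0],"fingers":35}]'
python3 -c "
from h import *
move(.412,.296,.022,96.9)"
```

```text
clock: 11.05
ee_pos: [0.4131, 0.2954, 0.1161]
tool_rot: [0.0, 0.998, 0.059, -0.0]
force: [0.5, 1.2, -2.1]
grip_width: 0.0434
finger_force: 42.7
lin [-0.001  -0.0008  0.0941] tcp [0.4131 0.2954 0.1161] yaw -83.2
turn [array([  0. ,  -0. , 179.9]), array([ 0. ,  0. , -0.1])] j6 1.96
```

```bash
python3 -m jog '[{"delta_rot":[0,0,0],"linear":[-0.001,-0.001,0.05],"fingers":35},{"delta_rot":[0,0,0],"linear":[-0.001,-0.001,0.085],"fingers":35},{"delta_rot":[0,0,0],"linear":[-0.001,-0.001,0.091],"fingers":35},{"delta_rot":[0,0,0],"linear":[-0.001,-0.001,0.094],"fingers":35},{"delta_rot":[0,0,0],"linear":[-0.001,-0.001,0.095],"fingers":35},{"delta_rot":[0,0,0],"linear":[-0.001,-0.001,0.095],"fingers":35},{"delta_rot":[0,0,0],"linear":[-0.001,-0.001,0.095],"fingers":35}]'
```

```text
clock: 11.92
ee_pos: [0.4123, 0.2975, 0.0222]
tool_rot: [-0.0, 0.998, 0.06, 0.001]
force: [0.5, 0.4, -2.1]
grip_width: 0.0431
finger_force: 42.6
```

```bash
python3 -m jog '[{"delta_rot":[0,0,0],"linear":[0,0,0.001],"fingers":35},{"delta_rot":[0,0,0],"linear":[0,0,0.002],"fingers":35},{"delta_rot":[0,0,0],"linear":[0,0,0.002],"fingers":35}]'
python3 -m jog '[{"delta_rot":[0,0,0],"linear":[0,0,0],"fingers":100},{"delta_rot":[0,0,0],"linear":[0,0,0],"fingers":100},{"delta_rot":[0,0,0],"linear":[0,0,0],"fingers":100},{"delta_rot":[0,0,0],"linear":[0,0,0],"fingers":100},{"delta_rot":[0,0,0],"linear":[0,0,-0.06],"fingers":100},{"delta_rot":[0,0,0],"linear":[0,0,-0.12],"fingers":100},{"delta_rot":[0,0,0],"linear":[0,0,-0.12],"fingers":100},{"delta_rot":[0,0,0],"linear":[0,0,-0.12],"fingers":100}]'
python3 -c "
from h import *
move(.4342,-.006,.14,92)"
```

```text
clock: 12.3
ee_pos: [0.4123, 0.2975, 0.022]
tool_rot: [-0.0, 0.998, 0.06, 0.001]
force: [-4.5, -2.9, 12.0]
grip_width: 0.043
finger_force: 44.3
clock: 13.3
ee_pos: [0.4116, 0.2971, 0.139]
tool_rot: [0.0, 0.998, 0.06, -0.0]
force: [0.3, -0.4, 0.2]
grip_width: 0.0852
finger_force: 0.0
lin [-0.0138  0.3036 -0.001 ] tcp [0.4116 0.2971 0.139 ] yaw -83.1
turn [array([  -0. ,    0. , -175.1]), array([0. , 0. , 4.9])] j6 1.96
```

```bash
python3 -m jog '[{"delta_rot":[0,0,4.9],"linear":[-0.014,0.304,-0.001],"fingers":100},{"delta_rot":[0,0,4.9],"linear":[-0.014,0.304,-0.001],"fingers":100},{"delta_rot":[0,0,4.9],"linear":[-0.014,0.304,-0.001],"fingers":100},{"delta_rot":[0,0,4.9],"linear":[-0.014,0.304,-0.001],"fingers":100},{"delta_rot":[0,0,4.9],"linear":[-0.014,0.304,-0.001],"fingers":100},{"delta_rot":[0,0,4.9],"linear":[-0.014,0.304,-0.001],"fingers":100},{"delta_rot":[0,0,4.9],"linear":[-0.014,0.304,-0.001],"fingers":100},{"delta_rot":[0,0,4.9],"linear":[-0.014,0.304,-0.001],"fingers":100}]'
python3 - <<'E'
from h import *
s=sense();d=get_image('wrist');im=d['image'];cv2.imwrite('pics/w4.png',im)
try: print(blob(cam(d,s),im,'orange',(220,120,420,330),.04))
except Exception as e: print(e)
move(.4342,-.006,.012,92)
E
```

```text
clock: 14.3
ee_pos: [0.4337, -0.005, 0.1394]
tool_rot: [-0.0, 1.0, 0.018, -0.001]
force: [0.2, -0.9, -0.4]
grip_width: 0.0853
finger_force: 0.0
need at least one array to concatenate
lin [0.0005 0.0011 0.1277] tcp [ 0.4338 -0.005   0.1397] yaw -87.9
turn [array([-1.000e-01, -0.000e+00, -1.799e+02]), array([-0. ,  0.1,  0.1])] j6 1.39
```

View pics/w4.png

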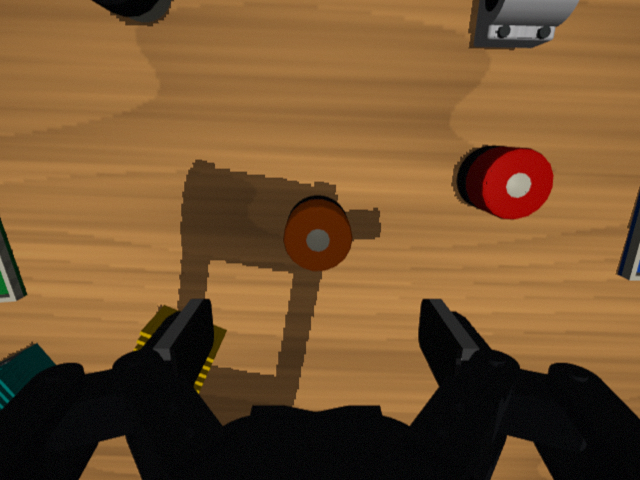

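Indicator top is at (318,240), exactly on the tool axis. Red lamp (517,184) and yellow (180,345) are clear of the fingers. Grip it.

```bash
python3 -m jog '[{"delta_rot":[0,0,0],"linear":[0,0,0.06],"fingers":100},{"delta_rot":[0,0,0],"linear":[0,0,0.1],"fingers":100},{"delta_rot":[0,0,0],"linear":[0,0,0.126],"fingers":100},{"delta_rot":[0,0,0],"linear":[0,0,0.126],"fingers":100},{"delta_rot":[0,0,0],"linear":[0,0,0.126],"fingers":40},{"delta_rot":[0,0,0],"linear":[0,0,0.126],"fingers":40},{"delta_rot":[0,0,0],"linear":[0,0,0.126],"fingers":40},{"delta_rot":[0,0,0],"linear":[0,0,0.126],"fingers":40},{"delta_rot":[0,0,0],"linear":[0,0,0.126],"fingers":40},{"delta_rot":[0,0,0],"linear":[0,0,0.126],"fingers":40}]'
python3 -m jog '[{"delta_rot":[0,0,0],"linear":[0,0,-0.05],"fingers":40},{"delta_rot":[0,0,0],"linear":[0,0,-0.1],"fingers":40},{"delta_rot":[0,0,0],"linear":[0,0,-0.1],"fingers":40},{"delta_rot":[0,0,0],"linear":[0,0,-0.1],"fingers":40}]'
python3 -c "
from h import *
a=np.radians(2.1)
for k in (-.076,0,.076): print(.517+k*np.cos(a),-.3061+k*np.sin(a))
move(.441,-.3089,.113,92.1)"
```

```text
clock: 15.6
ee_pos: [0.436, -0.0063, 0.0163]
tool_rot: [0.0, 1.0, 0.017, 0.002]
force: [-1.0, 0.9, 6.0]
grip_width: 0.0487
finger_force: 42.0
clock: 16.1
ee_pos: [0.4337, -0.0063, 0.1138]
tool_rot: [0.0, 1.0, 0.017, -0.0]
force: [-0.2, -0.2, -1.5]
grip_width: 0.049
finger_force: 41.8
0.44105104207282214 -0.30888492186169825
0.517 -0.3061
0.5929489579271778 -0.3033150781383017
lin [-0.003   0.3027  0.0008] tcp [ 0.4337 -0.0063  0.1138] yaw -88.0
turn [array([ 1.000e-01, -0.000e+00,  1.799e+02]), array([ 0. ,  0. , -0.1])] j6 1.39
```

```bash
python3 -m jog '[{"delta_rot":[0,0,0],"linear":[-0.003,0.303,0],"fingers":40},{"delta_rot":[0,0,0],"linear":[-0.003,0.303,0],"fingers":40},{"delta_rot":[0,0,0],"linear":[-0.003,0.303,0],"fingers":40},{"delta_rot":[0,0,0],"linear":[-0.003,0.303,0],"fingers":40},{"delta_rot":[0,0,0],"linear":[-0.003,0.303,0],"fingers":40},{"delta_rot":[0,0,0],"linear":[-0.003,0.303,0],"fingers":40},{"delta_rot":[0,0,0],"linear":[-0.003,0.303,0],"fingers":40},{"delta_rot":[0,0,0],"linear":[-0.003,0.303,0],"fingers":40}]'
python3 - <<'E'
from h import *
move(.441,-.3089,.0205,92.1)
d=get_image('top');im=d['image'];cv2.imwrite('pics/t3.png',im)
c=cam(d)
print(blob(c,im,'green',(110,180,200,345),.004))
E
```

```text
clock: 17.1
ee_pos: [0.4413, -0.3075, 0.1133]
tool_rot: [-0.001, 1.0, 0.018, -0.001]
force: [-0.3, 0.6, -1.3]
grip_width: 0.0489
finger_force: 42.0
lin [-0.0002  0.0015  0.0928] tcp [ 0.4413 -0.3075  0.1133] yaw -87.9
turn [array([1.0e-01, 2.0e-01, 1.8e+02]), array([-0.1,  0.1, -0. ])] j6 0.82
[465.6 302.6 209.3  70.    6.9]
```

View pics/t3.png

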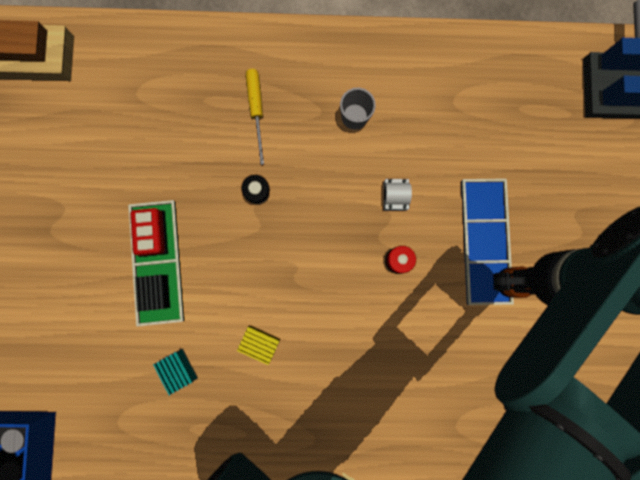

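Lamp (148,232) and driver (152,293) sit flat in their own green bays. The indicator is held over the near blue bay, so lower it.

```bash
python3 -m jog '[{"delta_rot":[0,0,0],"linear":[0,0.001,0.05],"fingers":40},{"delta_rot":[0,0,0],"linear":[0,0.001,0.085],"fingers":40},{"delta_rot":[0,0,0],"linear":[0,0.001,0.091],"fingers":40},{"delta_rot":[0,0,0],"linear":[0,0.001,0.093],"fingers":40},{"delta_rot":[0,0,0],"linear":[0,0.001,0.094],"fingers":40},{"delta_rot":[0,0,0],"linear":[0,0.001,0.095],"fingers":40},{"delta_rot":[0,0,0],"linear":[0,0.001,0.095],"fingers":40},{"delta_rot":[0,0,0],"linear":[0,0.001,0.095],"fingers":40}]'
```

```text
clock: 18.15
ee_pos: [0.4422, -0.3107, 0.0204]
tool_rot: [0.001, 1.0, 0.017, 0.001]
force: [-0.8, 0.1, 3.3]
grip_width: 0.0491
finger_force: 42.2
```

Light contact on the floor, so release.

```bash
python3 -m jog '[{"delta_rot":[0,0,0],"linear":[0,0,0],"fingers":100},{"delta_rot":[0,0,0],"linear":[0,0,0],"fingers":100},{"delta_rot":[0,0,0],"linear":[0,0,0],"fingers":100},{"delta_rot":[0,0,0],"linear":[0,0,0],"fingers":100},{"delta_rot":[0,0,0],"linear":[0,0,-0.06],"fingers":100},{"delta_rot":[0,0,0],"linear":[0,0,-0.12],"fingers":100},{"delta_rot":[0,0,0],"linear":[0,0,-0.12],"fingers":100},{"delta_rot":[0,0,0],"linear":[0,0,-0.12],"fingers":100}]'
python3 -c "
from h import *
move(.5976,-.1356,.14,91.3)"
```

```text
clock: 19.15
ee_pos: [0.4415, -0.3101, 0.1391]
tool_rot: [0.0, 1.0, 0.017, -0.0]
force: [0.9, -0.6, 0.1]
grip_width: 0.0857
finger_force: 0.0
lin [ 0.162  -0.169  -0.0009] tcp [ 0.4415 -0.3101  0.1391] yaw -88.0
turn [array([  -0. ,    0. , -179.3]), array([0. , 0. , 0.7])] j6 0.82
```

```bash
python3 -m jog '[{"delta_rot":[0,0,0.7],"linear":[0.162,-0.169,-0.001],"fingers":100},{"delta_rot":[0,0,0.7],"linear":[0.162,-0.169,-0.001],"fingers":100},{"delta_rot":[0,0,0.7],"linear":[0.162,-0.169,-0.001],"fingers":100},{"delta_rot":[0,0,0.7],"linear":[0.162,-0.169,-0.001],"fingers":100},{"delta_rot":[0,0,0.7],"linear":[0.162,-0.169,-0.001],"fingers":100},{"delta_rot":[0,0,0.7],"linear":[0.162,-0.169,-0.001],"fingers":100},{"delta_rot":[0,0,0.7],"linear":[0.162,-0.169,-0.001],"fingers":100}]'
python3 - <<'E'
from h import *
s=sense();d=get_image('wrist');im=d['image'];cv2.imwrite('pics/w5.png',im)
move(.5976,-.1356,.010,91.3)
E
```

```text
clock: 20.02
ee_pos: [0.5966, -0.1368, 0.1394]
tool_rot: [-0.0, 1.0, 0.01, -0.001]
force: [0.3, -1.1, 0.3]
grip_width: 0.0855
finger_force: 0.0
lin [ 0.001  -0.0013  0.1298] tcp [ 0.5968 -0.1369  0.1398] yaw -88.8
turn [array([1.000e-01, 0.000e+00, 1.799e+02]), array([-0. ,  0.1, -0.1])] j6 1.23
```

View pics/w5.png

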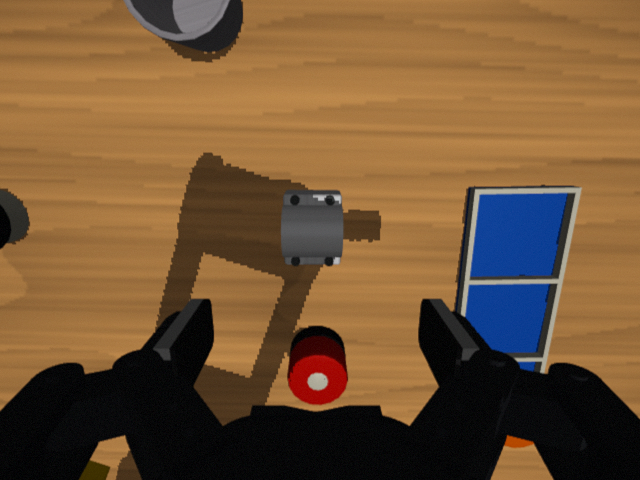

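Clamp is at (312,228), about 3 mm toward tool −y and +x, with its flat ends facing the fingers. Red lamp (317,370) is clear. Nudge and grip.

```bash
python3 -m jog '[{"delta_rot":[0,0,0],"linear":[0.003,-0.003,0.06],"fingers":100},{"delta_rot":[0,0,0],"linear":[0.003,-0.003,0.1],"fingers":100},{"delta_rot":[0,0,0],"linear":[0.003,-0.003,0.128],"fingers":100},{"delta_rot":[0,0,0],"linear":[0.003,-0.003,0.128],"fingers":100},{"delta_rot":[0,0,0],"linear":[0.003,-0.003,0.128],"fingers":35},{"delta_rot":[0,0,0],"linear":[0.003,-0.003,0.128],"fingers":35},{"delta_rot":[0,0,0],"linear":[0.003,-0.003,0.128],"fingers":35},{"delta_rot":[0,0,0],"linear":[0.003,-0.003,0.128],"fingers":35},{"delta_rot":[0,0,0],"linear":[0.003,-0.003,0.128],"fingers":35},{"delta_rot":[0,0,0],"linear":[0.003,-0.003,0.128],"fingers":35},{"delta_rot":[0,0,0],"linear":[0.003,-0.003,0.128],"fingers":35}]' 45
python3 -m jog '[{"delta_rot":[0,0,0],"linear":[0,0,-0.05],"fingers":35},{"delta_rot":[0,0,0],"linear":[0,0,-0.1],"fingers":35},{"delta_rot":[0,0,0],"linear":[0,0,-0.1],"fingers":35},{"delta_rot":[0,0,0],"linear":[0,0,-0.1],"fingers":35}]'
python3 -c "
from h import *
move(.517,-.3061,.113,92.1)"
```

```text
clock: 21.45
ee_pos: [0.6022, -0.1334, 0.0148]
tool_rot: [0.001, 1.0, 0.011, 0.002]
force: [-0.7, -1.8, 6.1]
grip_width: 0.0434
finger_force: 48.4
clock: 21.95
ee_pos: [0.5998, -0.1323, 0.111]
tool_rot: [-0.0, 1.0, 0.011, -0.001]
force: [-0.5, 0.0, -3.9]
grip_width: 0.0433
finger_force: 47.6
lin [-0.0867  0.1719 -0.002 ] tcp [ 0.5998 -0.1323  0.111 ] yaw -88.7
turn [array([2.000e-01, 1.000e-01, 1.792e+02]), array([-0. ,  0.1, -0.8])] j6 1.24
```

```bash
python3 -m jog '[{"delta_rot":[0,0,-0.8],"linear":[-0.087,0.172,-0.002],"fingers":35},{"delta_rot":[0,0,-0.8],"linear":[-0.087,0.172,-0.002],"fingers":35},{"delta_rot":[0,0,-0.8],"linear":[-0.087,0.172,-0.002],"fingers":35},{"delta_rot":[0,0,-0.8],"linear":[-0.087,0.172,-0.002],"fingers":35},{"delta_rot":[0,0,-0.8],"linear":[-0.087,0.172,-0.002],"fingers":35},{"delta_rot":[0,0,-0.8],"linear":[-0.087,0.172,-0.002],"fingers":35},{"delta_rot":[0,0,-0.8],"linear":[-0.087,0.172,-0.002],"fingers":35}]'
python3 - <<'E'
from h import *
move(.517,-.3061,.0188,92.1)
d=get_image('wrist');cv2.imwrite('pics/w6.png',d['image'])
E
```

```text
clock: 22.82
ee_pos: [0.5181, -0.305, 0.1139]
tool_rot: [-0.0, 1.0, 0.019, -0.0]
force: [-0.3, -0.0, -2.3]
grip_width: 0.0434
finger_force: 47.6
lin [-0.0011  0.0011  0.0951] tcp [ 0.5181 -0.305   0.1139] yaw -87.8
turn [array([-0.000e+00, -1.000e-01, -1.799e+02]), array([-0. ,  0. ,  0.1])] j6 0.91
```

View pics/w6.png

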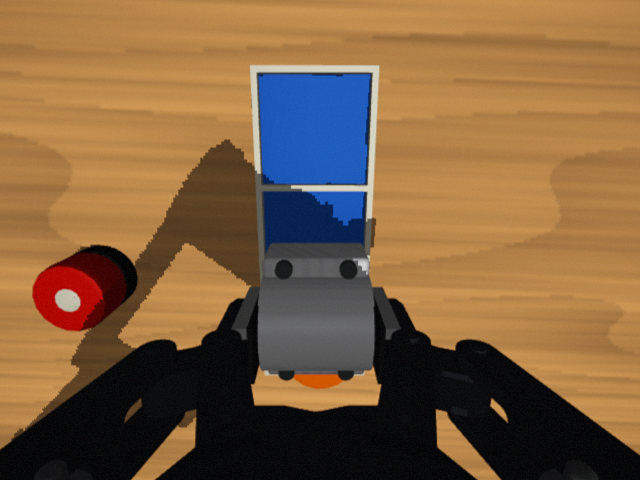

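Clamp is held level at (316,310) and lined up with the tray, with the indicator visible behind it. Lower it.

```bash
python3 -m jog '[{"delta_rot":[0,0,0],"linear":[-0.001,0.001,0.05],"fingers":35},{"delta_rot":[0,0,0],"linear":[-0.001,0.001,0.085],"fingers":35},{"delta_rot":[0,0,0],"linear":[-0.001,0.001,0.092],"fingers":35},{"delta_rot":[0,0,0],"linear":[-0.001,0.001,0.095],"fingers":35},{"delta_rot":[0,0,0],"linear":[-0.001,0.001,0.096],"fingers":35},{"delta_rot":[0,0,0],"linear":[-0.001,0.001,0.096],"fingers":35},{"delta_rot":[0,0,0],"linear":[-0.001,0.001,0.096],"fingers":35}]'
```

```text
clock: 23.75
ee_pos: [0.5171, -0.308, 0.0194]
tool_rot: [0.001, 1.0, 0.018, 0.001]
force: [0.7, 0.3, -2.7]
grip_width: 0.0433
finger_force: 47.7
```

```bash
python3 -m jog '[{"delta_rot":[0,0,0],"linear":[0,0,0.0015],"fingers":35},{"delta_rot":[0,0,0],"linear":[0,0,0.0015],"fingers":35},{"delta_rot":[0,0,0],"linear":[0,0,0.0015],"fingers":35}]'
python3 -m jog '[{"delta_rot":[0,0,0],"linear":[0,0,0],"fingers":100},{"delta_rot":[0,0,0],"linear":[0,0,0],"fingers":100},{"delta_rot":[0,0,0],"linear":[0,0,0],"fingers":100},{"delta_rot":[0,0,0],"linear":[0,0,0],"fingers":100},{"delta_rot":[0,0,0],"linear":[0,0,-0.06],"fingers":100},{"delta_rot":[0,0,0],"linear":[0,0,-0.12],"fingers":100},{"delta_rot":[0,0,0],"linear":[0,0,-0.12],"fingers":100},{"delta_rot":[0,0,0],"linear":[0,0,-0.12],"fingers":100}]'
python3 -c "
from h import *
move(.5988,.1224,.14,92.1)"
```

```text
clock: 24.12
ee_pos: [0.5171, -0.3081, 0.0188]
tool_rot: [0.001, 1.0, 0.018, 0.001]
force: [-2.6, 1.4, 6.4]
grip_width: 0.0438
finger_force: 48.5
clock: 25.12
ee_pos: [0.5164, -0.3075, 0.1366]
tool_rot: [0.0, 1.0, 0.018, -0.0]
force: [0.8, -0.4, -1.4]
grip_width: 0.0857
finger_force: 0.0
lin [ 0.0979 -0.4266 -0.0034] tcp [ 0.5164 -0.3075  0.1366] yaw -87.9
turn [array([  0.,  -0., 180.]), array([ 0.,  0., -0.])] j6 0.9
```

```bash
python3 -m jog '[{"delta_rot":[0,0,0],"linear":[0.098,-0.427,-0.003],"fingers":100},{"delta_rot":[0,0,0],"linear":[0.098,-0.427,-0.003],"fingers":100},{"delta_rot":[0,0,0],"linear":[0.098,-0.427,-0.003],"fingers":100},{"delta_rot":[0,0,0],"linear":[0.098,-0.427,-0.003],"fingers":100},{"delta_rot":[0,0,0],"linear":[0.098,-0.427,-0.003],"fingers":100},{"delta_rot":[0,0,0],"linear":[0.098,-0.427,-0.003],"fingers":100},{"delta_rot":[0,0,0],"linear":[0.098,-0.427,-0.003],"fingers":100},{"delta_rot":[0,0,0],"linear":[0.098,-0.427,-0.003],"fingers":100},{"delta_rot":[0,0,0],"linear":[0.098,-0.427,-0.003],"fingers":100},{"delta_rot":[0,0,0],"linear":[0.098,-0.427,-0.003],"fingers":100}]'
python3 - <<'E'
from h import *
s=sense();d=get_image('wrist');cv2.imwrite('pics/w7.png',d['image'])
move(.5988,.1224,.012,92.1)
E
```

```text
clock: 26.38
ee_pos: [0.5985, 0.1211, 0.1386]
tool_rot: [0.0, 1.0, 0.017, -0.001]
force: [1.2, 0.4, -0.4]
grip_width: 0.0851
finger_force: 0.0
lin [ 0.0003 -0.0014  0.127 ] tcp [0.5987 0.121  0.139 ] yaw -88.1
turn [array([ 1.000e-01, -0.000e+00,  1.798e+02]), array([ 0. ,  0.1, -0.2])] j6 1.64
```

View pics/w7.png

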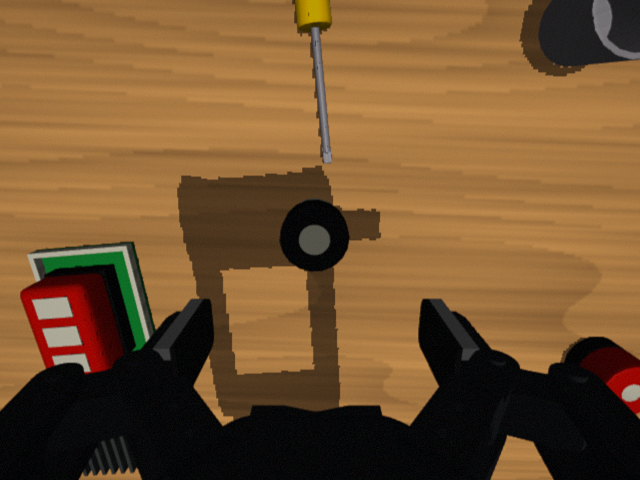

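Reservoir is at (315,237), on axis; the screwdriver tip (326,160) is clear. Grip it.

```bash
python3 -m jog '[{"delta_rot":[0,0,0],"linear":[0,-0.002,0.06],"fingers":100},{"delta_rot":[0,0,0],"linear":[0,-0.002,0.1],"fingers":100},{"delta_rot":[0,0,0],"linear":[0,-0.002,0.125],"fingers":100},{"delta_rot":[0,0,0],"linear":[0,-0.002,0.125],"fingers":100},{"delta_rot":[0,0,0],"linear":[0,-0.002,0.125],"fingers":40},{"delta_rot":[0,0,0],"linear":[0,-0.002,0.125],"fingers":40},{"delta_rot":[0,0,0],"linear":[0,-0.002,0.125],"fingers":40},{"delta_rot":[0,0,0],"linear":[0,-0.002,0.125],"fingers":40},{"delta_rot":[0,0,0],"linear":[0,-0.002,0.125],"fingers":40},{"delta_rot":[0,0,0],"linear":[0,-0.002,0.125],"fingers":40}]'
python3 -m jog '[{"delta_rot":[0,0,0],"linear":[0,0,-0.05],"fingers":40},{"delta_rot":[0,0,0],"linear":[0,0,-0.1],"fingers":40},{"delta_rot":[0,0,0],"linear":[0,0,-0.1],"fingers":40},{"delta_rot":[0,0,0],"linear":[0,0,-0.1],"fingers":40}]'
python3 -c "
from h import *
move(.593,-.3033,.115,92.1)"
```

```text
clock: 27.68
ee_pos: [0.6008, 0.1246, 0.0174]
tool_rot: [0.0, 1.0, 0.018, 0.002]
force: [-0.3, -1.2, 6.8]
grip_width: 0.0487
finger_force: 47.3
clock: 28.18
ee_pos: [0.5983, 0.1247, 0.1139]
tool_rot: [0.0, 1.0, 0.018, -0.001]
force: [-0.2, -0.5, -1.1]
grip_width: 0.0486
finger_force: 47.0
lin [-0.0208  0.4275 -0.001 ] tcp [0.5983 0.1247 0.1139] yaw -87.9
turn [array([ 1.0e-01, -0.0e+00,  1.8e+02]), array([ 0. ,  0.1, -0. ])] j6 1.65
```

```bash
python3 -m jog '[{"delta_rot":[0,0,0],"linear":[-0.021,0.428,-0.001],"fingers":40},{"delta_rot":[0,0,0],"linear":[-0.021,0.428,-0.001],"fingers":40},{"delta_rot":[0,0,0],"linear":[-0.021,0.428,-0.001],"fingers":40},{"delta_rot":[0,0,0],"linear":[-0.021,0.428,-0.001],"fingers":40},{"delta_rot":[0,0,0],"linear":[-0.021,0.428,-0.001],"fingers":40},{"delta_rot":[0,0,0],"linear":[-0.021,0.428,-0.001],"fingers":40},{"delta_rot":[0,0,0],"linear":[-0.021,0.428,-0.001],"fingers":40},{"delta_rot":[0,0,0],"linear":[-0.021,0.428,-0.001],"fingers":40},{"delta_rot":[0,0,0],"linear":[-0.021,0.428,-0.001],"fingers":40},{"delta_rot":[0,0,0],"linear":[-0.021,0.428,-0.001],"fingers":40}]'
python3 - <<'E'
from h import *
move(.593,-.3033,.0214,92.1)
d=get_image('wrist');cv2.imwrite('pics/w8.png',d['image'])
E
```

```text
clock: 29.42
ee_pos: [0.5933, -0.302, 0.1146]
tool_rot: [-0.001, 1.0, 0.019, -0.001]
force: [-1.1, 1.0, -0.7]
grip_width: 0.0488
finger_force: 47.2
lin [-0.0002  0.0014  0.0932] tcp [ 0.5933 -0.302   0.1146] yaw -87.8
turn [array([-2.000e-01, -1.000e-01, -1.799e+02]), array([-0.1,  0.1,  0.1])] j6 0.98
```

View pics/w8.png

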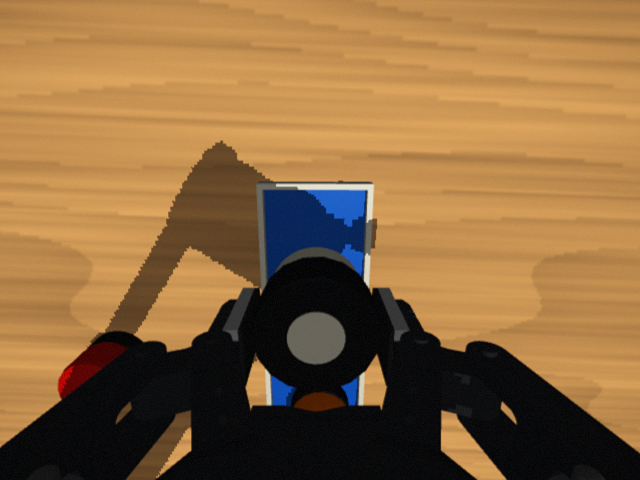

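The reservoir is held over the far bay, but behind it I see blue floor (280,390) and orange (320,400), not the clamp. I'll check this numerically with the fixed cameras.

```bash
python3 - <<'E'
from h import *
for n in('top','side'):
    d=get_image(n);im=d['image'];cv2.imwrite(f'pics/{n}4.png',im);c=cam(d)
    print(n)
    for k,z in(('orange',.036),('grey',.03),('red',.036),('blue',.004)):
        N,l,st,ce=cv2.connectedComponentsWithStats(mask(im,k))
        for i in range(1,N):
            if st[i,4]<40: continue
            w=onplane(c,ce[i],z)[0]
            if -.5<w[1]<.45 and .2<w[0]<.8: print(k,st[i],np.round(w[:2],3))
E
```

```text
top
orange [486 270  22  25 265] [ 0.444 -0.305]
grey [340  88  35  35 582] [ 0.754 -0.057]
grey [256 117   8  47 108] [0.691 0.118]
grey [ 462  180   50  125 1500] [ 0.512 -0.292]
grey [129 201  55 124 769] [0.459 0.285]
grey [136 213  15   9 112] [0.544 0.319]
grey [137 227  15   8 105] [0.52  0.316]
grey [138 240  15   9 113] [0.496 0.314]
grey [399 256   8   7  42] [ 0.479 -0.143]
grey [496 279   8   8  46] [ 0.441 -0.318]
grey [457 360  35  57 147] [ 0.257 -0.27 ]
red [131 209  32  46 780] [0.516 0.308]
red [388 246  27  27 501] [ 0.478 -0.14 ]
blue [ 466  182   39   37 1123] [ 0.59  -0.298]
blue [468 222  39  38 474] [ 0.52 -0.29]
blue [470 263  38  40 576] [ 0.443 -0.294]
side
orange [408 176  21   9 113] [ 0.445 -0.329]
grey [ 331  170  107   40 1437] [ 0.5   -0.257]
grey [219 182  30  37 910] [ 0.755 -0.063]
grey [176 250  44  12 117] [0.677 0.137]
grey [169 335  22  17 194] [0.557 0.301]
grey [186 340  22  17 202] [0.533 0.297]
grey [203 345  22  18 210] [0.508 0.294]
grey [ 144  351  192   94 3863] [0.426 0.314]
grey [374 398   5  31  73] [0.298 0.277]
red [361 204  23  23 349] [ 0.471 -0.125]
red [ 161  331   74   57 1904] [0.51  0.317]
blue [340 177  29  12 158] [ 0.597 -0.315]
```

The top view shows the far bay empty (full floor, 1123 px) and the other two occupied, so placing there is safe.

```bash
python3 -m jog '[{"delta_rot":[0,0,0],"linear":[0,0.0,0.05],"fingers":40},{"delta_rot":[0,0,0],"linear":[0,0.0,0.085],"fingers":40},{"delta_rot":[0,0,0],"linear":[0,0.0,0.091],"fingers":40},{"delta_rot":[0,0,0],"linear":[0,0.0,0.093],"fingers":40},{"delta_rot":[0,0,0],"linear":[0,0.0,0.095],"fingers":40},{"delta_rot":[0,0,0],"linear":[0,0.0,0.095],"fingers":40},{"delta_rot":[0,0,0],"linear":[0,0.0,0.095],"fingers":40}]'
```

```text
clock: 30.45
ee_pos: [0.5939, -0.3042, 0.0218]
tool_rot: [0.0, 1.0, 0.018, 0.001]
force: [-0.3, 0.0, -0.4]
grip_width: 0.0482
finger_force: 47.2
```

```bash
python3 -m jog '[{"delta_rot":[0,0,0],"linear":[0,0,0.0015],"fingers":40},{"delta_rot":[0,0,0],"linear":[0,0,0.0015],"fingers":40},{"delta_rot":[0,0,0],"linear":[0,0,0.0015],"fingers":40}]'
python3 -m jog '[{"delta_rot":[0,0,0],"linear":[0,0,0],"fingers":100},{"delta_rot":[0,0,0],"linear":[0,0,0],"fingers":100},{"delta_rot":[0,0,0],"linear":[0,0,0],"fingers":100},{"delta_rot":[0,0,0],"linear":[0,0,0],"fingers":100},{"delta_rot":[0,0,0],"linear":[0,0,-0.06],"fingers":100},{"delta_rot":[0,0,0],"linear":[0,0,-0.12],"fingers":100},{"delta_rot":[0,0,0],"linear":[0,0,-0.18],"fingers":100},{"delta_rot":[0,0,0],"linear":[-0.12,0.06,-0.18],"fingers":100},{"delta_rot":[0,0,0],"linear":[-0.24,0.1,-0.18],"fingers":100},{"delta_rot":[0,0,0],"linear":[-0.24,0.1,-0.18],"fingers":100},{"delta_rot":[0,0,0],"linear":[-0.24,0.1,-0.18],"fingers":100},{"delta_rot":[0,0,0],"linear":[-0.24,0.1,-0.18],"fingers":100}]'
python3 - <<'E'
from h import *
a=get_image('top')['image'];b=get_image('side')['image']
x=cv2.resize(a[160:340,100:540],(800,327));y1=cv2.resize(b[150:230,310:460],(400,213));y2=cv2.resize(b[310:440,130:350],(361,213))
o=np.zeros((545,800,3),np.uint8);o[:327]=x;o[330:543,:400]=y1;o[330:543,405:766]=y2;cv2.imwrite('pics/final.png',o)
E
```

```text
clock: 30.82
ee_pos: [0.5939, -0.3042, 0.0214]
tool_rot: [0.001, 1.0, 0.018, 0.001]
force: [-2.7, 1.9, 4.5]
grip_width: 0.0494
finger_force: 48.0
clock: 32.33
ee_pos: [0.3541, -0.4138, 0.1996]
tool_rot: [0.0, 1.0, 0.016, -0.0]
force: [0.5, 0.5, 0.2]
grip_width: 0.0851
finger_force: 0.0
```

View pics/final.png

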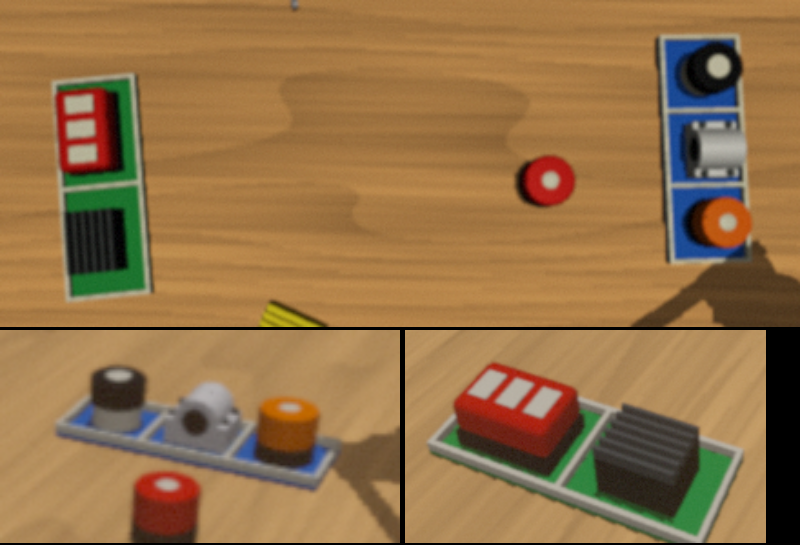

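All five parts stand flat in bays of their own, from both views, and the gripper is clear. Handing in.

```bash
python3 -c "
from station import *
print(sign_off())"
```

```text
the job is handed in; nothing more can be done
None
```

Both kits are made up and handed in at about 32 s of arm time, with all five parts upright in bays of their own. I didn't touch the round red lamp, screwdriver, cup or look-alikes.

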